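# Check the tilt of a spindle sander's table with an angle gauge

### The job

Switch the spindle sander off by turning its red speed knob fully anticlockwise to the stop. Then pick up the angle gauge and hold its foot flush on the sloping sander table, on the clear downhill part in front of the spindle, with its long side running straight up and down the slope, pressing it on gently without shifting the table's tilt. Finish while still gripping the gauge and holding it there, and leave the other things on the bench alone.

Things in the scene. Friction and masses are not known exactly. Their poses are not given: they have to be found in the camera images.
- speed (a joint): angle (rad) of the red speed knob of the sander: 0 at the anticlockwise stop (off), growing as it turns clockwise seen from above, up to 4.7. Light friction; it stays where it is left; it starts 0.7 to 2.2 rad from the stop
- speed_grip (a point): point on the knob's vertical axis at the height to grip it, 82 mm above the bench. The red knob is a bar 42 mm long (this point's x, turning with the knob), 14 mm wide (its y) and 32 mm high, its top 7 mm above this point, on a disc 44 mm in diameter whose top lies 23 mm below it. Pinch the bar across its 14 mm width from above
- tilt_table (a joint): tilt (rad) of the sander table: 0 level, growing as its near (-x of the sander) edge drops; 0.2 to 0.5 at the start, different every time. Stiff hinge that does not yield to a gentle push (about 5 N m); it must stay as it is
- face (a point): point on the table's sloping upper face: middle of its clear downhill part. x straight uphill along the face, y level across it, z square out of it. The aluminium table reaches 80 mm downhill and 160 mm uphill of this point and 130 mm to either side; here it is 110 to 150 mm above the bench. The gauge's centre belongs within about 35 mm of it along x and 80 mm along y
- sander: the green spindle sander, fixed; origin on the bench under the middle of its table, x level pointing uphill, y to its left, z up. Green base 270 x 270 x 70 mm; dark control shelf 220 mm wide, 45 mm high, reaching to 245 mm on the downhill (-x) side, with the knob at x -190 mm, y -50 mm
- gauge: the loose angle gauge; origin at the centre of its underside, axes as gauge_mid
- gauge_mid (a point): centre of the angle gauge, which stands on its foot on the bench: steel foot bar 90 mm (its x) x 28 mm (its y) x 12 mm high, on its middle a blue box 56 x 28 mm reaching 50 mm above the underside, dark display on top. Its z points out of the top; the flat underside is 25 mm below this point. 0.15 to 0.31 kg. Grip it across the 28 mm width; either end may point uphill
- glue: white glue bottle, 60 mm diameter, 150 mm high, origin under its centre; leave alone
- tape: roll of red tape lying flat, 80 mm diameter, 24 mm high, origin under its centre; leave alone
- offcut: light wooden offcut 60 x 90 x 25 mm, origin under its centre; leave alone
- spindle (a point): foot of the sanding spindle, on the table's upper face 110 mm uphill of face; the spindle is a brown cylinder 26 mm in diameter standing 71 mm square out of the table; axes as face
There are look-alikes about, which are no part of the job. There is more than one size of the gauge; the job needs the smallest.

How it is judged:
By the outcome, as a careful person would: the job done as asked, in the order asked, and still so for the second after the job is handed in, while the arm keeps its last pose, push and grip.
It also fails if it takes over 67 s, if anything falls off the work surface, if the arm or the gripper's body presses on something with over 40 N, if the wrist force passes 120 N, or if a joint passes its speed limit or range.

### The arm

A 7-joint arm with a two-finger parallel gripper is mounted at the origin on the work surface. World frame = base frame: x ahead of the robot, y to its left, z up, the work surface at z = 0. Lengths are in m, angles in rad, forces in N, time in s.
With the tool pointing down it reaches from about 0.35 to 0.9 m from the base axis. Payload 8.1 kg.
Tool frame: the origin (TCP) lies on the centre line of the jaws, within the pads' length; the fingertips stand 17 mm ahead of it and the grasp point (between the pads) lies 2 mm behind it; x points along the fingers, y is the direction in which the jaws open and shut, and the axes are right-handed (so a half turn about x gives the same grasp; the last joint's range is limited). The gripper opens to 85 mm and grips with 20 to 120 N. Pads are 22 mm wide; open, the fingers measure 114 mm over their backs; the gripper's body (76 mm by 85 mm) begins 54 mm behind the grasp point. The pads swing forward as they close: fully open they stand 13 mm farther back than shut.
Start: joints at [1.208, 0.434, 0.025, 1.573, -0.012, 1.134, -0.075], TCP at [0.161, -0.604, 0.248] pointing down, gripper open.
Joint ranges: [-2.62, 2.62], [-0.44, 2.09], [-1.27, 1.32], [0.08, 2.57], [-1.32, 4.46], [0.12, 2], [-2.74, 2.74]. Speed limits (rad/s): [2.22, 2.22, 3.01, 3.01, 3.14, 3.14, 3.14].

### API

Orientations are given as [roll, pitch, yaw] about the fixed x, y, z axes, in that order (R = Rz(yaw) Ry(pitch) Rx(roll)).
In Python, from plant import manip, camera, camera_model gives the robot as it stands. The module is installed in compiled form; this text tells all that it offers.
- The arm moves only by the shell command python3 -m handwheel 'ROWS'. ROWS is a JSON object of lists of equal length, an entry for each row: "hand": the gripper command: -1 is shut, 1 is fully open, values between are in proportion; "slide": the shift along the tool's x, y, z in m, a list of three; "dr": the turn, a rotation vector about the tool's x, y, z in degrees, a list of three. A call has 1 to 8 rows; each row shifts and turns the commanded pose from where the row before left it, along the tool's axes as they then stand; what a row does not reach is not made up. A row lasts 1/8 s, in which the tool goes at most 62.5 mm and 10.7 degrees, less where a joint would pass 70% of its speed; a pose out of reach is approached as far as the arm can. A call is refused whole if a number of a shift passes 0.0625 or a number of a turn 10.7, either way. A call with a gripper value outside its range is refused whole. The fingers move at their own pace and stop on an object; the grip force is fixed at half the most. Time passes only in rows, so rows that do not move let the fingers close. It gives the time, the measured TCP pose, the force and the opening at its end, in the units of the state.
- manip.sense(): the state, without advancing time (a new reading comes with each control period).
- camera(name): name is "side" or "top" or "wrist"; returns the picture (480x640x3 uint8, blue, green, red); there is no depth.
- camera_model(name): a dict with "K" (3x3 intrinsics, pixels), "distortion" ([k1, k2, p1, p2, k3] as OpenCV has them; the pictures are not rectified), "eye" and "orientation" of the camera in the world. Camera axes: x right, y down, z forward; pixel columns grow to the right and rows downward; lengths in m; the calibration is good to about 2 mm. A picture is of the moment at which its call begins: read the wrist's pose just before it. camera_model takes no time and is no camera call; for the wrist camera it gives the pose at the moment of the call.
- manip.close_job(): hands the job in, once; it reports no verdict.
The state is a dict: "clock": time; "joint_positions": joint angles; "joint_vel": joint speeds; "joint_torque": joint torques, N m; "ee_pos": TCP position; "tool_rot": TCP orientation; "force": force on the tool from outside, world axes, zero at the start; "ft_torque": the same for the moment, N m; "finger_gap": finger opening in m.
Only numpy, scipy, OpenCV 4.12 (cv2) and the standard library are available. Lean on these libraries where they do the work, as an engineer would, in place of code of your own. Each camera call takes 0.05 s, during which the arm holds its last target. There are 200 camera calls.

## Working session

There is one attempt and no reset: what is moved stays moved. The work goes in short steps, Python scripts to look and compute and a shell command to move; the robot and the scene stay as the last step left them, time stands still between calls to the robot, and variables do not carry over. Pictures are saved under pics/ and viewed, about 8 in all and at most 12, crops included, and the job is handed in when it is done.

```bash
mkdir -p pics; cat > h.py <<'E'
import numpy as np,cv2
from plant import manip,camera,camera_model
from scipy.spatial.transform import Rotation as R
def Rm(o):
    o=np.array(o,float)
    return o if o.shape==(3,3) else R.from_euler('xyz',o).as_matrix()
def ray(m,uv):
    uv=np.array(uv,float).reshape(-1,1,2)
    n=cv2.undistortPoints(uv,np.array(m['K'],float),np.array(m['distortion'],float)).reshape(-1,2)
    d=np.c_[n,np.ones(len(n))]@Rm(m['orientation']).T
    return np.array(m['eye'],float),d/np.linalg.norm(d,axis=1)[:,None]
def onz(m,uv,z):
    e,d=ray(m,uv); return e+d*((z-e[2])/d[:,2])[:,None]
def proj(m,P):
    Q=Rm(m['orientation']);t=-Q.T@np.array(m['eye'],float)
    return cv2.projectPoints(np.array(P,float).reshape(-1,1,3),cv2.Rodrigues(Q.T)[0],t,np.array(m['K'],float),np.array(m['distortion'],float))[0].reshape(-1,2)
E
python3 - <<'E'
from h import *
print(manip.sense())
for n in ['top','side']:
    m=camera_model(n);print(m);cv2.imwrite(f'pics/{n}0.png',camera(n))
E
```

```text
{'clock': 0.0, 'joint_positions': array([ 1.20839425,  0.43521912,  0.02493896,  1.57413211, -0.0115777 ,
        1.13402027, -0.075065  ]), 'joint_vel': array([ 0.00208842, -0.00110495,  0.00163953, -0.00141275,  0.00050375,
        0.00101512,  0.00038969]), 'joint_torque': array([-9.37236146e-04, -6.70469069e+01,  1.02459211e+00, -3.16208375e+01,
        1.55349093e-02,  1.27636522e-02,  4.36943196e-05]), 'ee_pos': array([ 0.16038323, -0.60354818,  0.24751443]), 'tool_rot': array([-1.47684134,  1.56916199,  1.92455853]), 'force': array([ 0.68163462, -0.31423587, -0.36803141]), 'ft_torque': array([-0.02904925, -0.04195004, -0.01378531]), 'finger_gap': 0.08556246363378997}
{'K': array([[555.94594447,   0.        , 322.53502768],
       [  0.        , 555.94594447, 240.44500736],
       [  0.        ,   0.        ,   1.        ]]), 'distortion': array([-0.03536971,  0.        ,  0.        ,  0.        ,  0.        ]), 'eye': array([ 0.36803194, -0.07547946,  1.41375807]), 'orientation': array([-3.02133482,  0.00333781, -1.54593465])}
{'K': array([[532.15375454,   0.        , 328.08196256],
       [  0.        , 532.15375454, 231.23432942],
       [  0.        ,   0.        ,   1.        ]]), 'distortion': array([-0.00989227,  0.        ,  0.        ,  0.        ,  0.        ]), 'eye': array([0.01106891, 0.86901128, 0.80925411]), 'orientation': array([-2.15373708,  0.01755267, -2.65400041])}
```

View pics/top0.png

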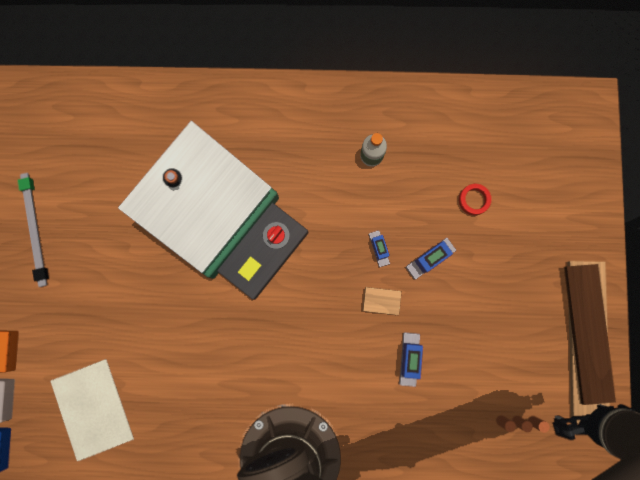

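View pics/side0.png

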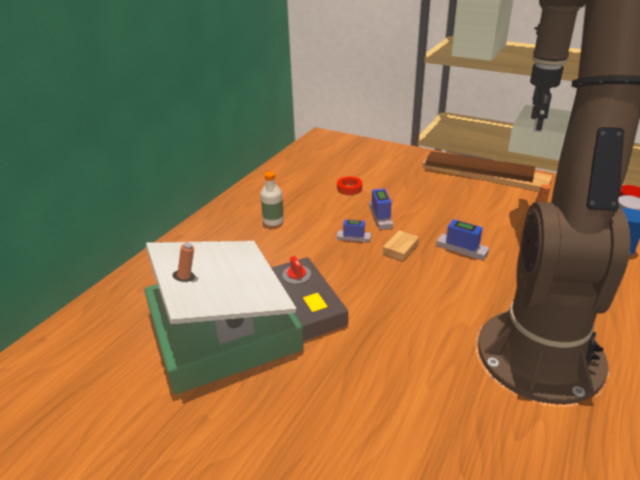

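The top view shows the sander at left, with its knob at about (276,235) and its spindle at (172,178). The smallest gauge is at (380,249), with the larger ones at (432,258) and (411,360). The offcut is at (382,301), the tape at (475,199) and the glue at (374,150). The side view shows the same table, with corners near (148,243), (258,242), (292,308) and (168,318).

```bash
cat > m.py <<'E'
from h import *
mt,ms=camera_model('top'),camera_model('side')
T,S=cv2.imread('pics/top0.png'),cv2.imread('pics/side0.png')
def mask(I,lo,hi):return cv2.inRange(cv2.cvtColor(I,cv2.COLOR_BGR2HSV),lo,hi)
def quad(I,seed):
    M=mask(I,(0,0,125),(180,70,255)); M=cv2.morphologyEx(M,cv2.MORPH_CLOSE,np.ones((9,9)))
    M=cv2.morphologyEx(M,cv2.MORPH_OPEN,np.ones((5,5)))
    n,l,st,c=cv2.connectedComponentsWithStats(M); k=l[seed[1],seed[0]]
    cs,_=cv2.findContours((l==k).astype(np.uint8),0,2); h=cv2.convexHull(cs[0])
    return cv2.approxPolyDP(h,12,True).reshape(-1,2),st[k]
print(quad(T,(200,210)));print(quad(S,(220,290)))
def tri(a,b):
    e1,d1=ray(mt,a);e2,d2=ray(ms,b);d1=d1[0];d2=d2[0]
    s=np.linalg.lstsq(np.c_[d1,-d2],e2-e1,rcond=None)[0]
    p,q=e1+s[0]*d1,e2+s[1]*d2;return (p+q)/2,np.linalg.norm(p-q)
C=[((193,122),(148,243)),((120,208),(168,318)),((210,275),(292,309)),((274,192),(258,242))]
P=[]
for a,b in C:
    p,e=tri(a,b);P.append(p);print(p.round(4),round(e,4))
P=np.array(P)
print('lens',[np.linalg.norm(P[i]-P[i-1]).round(4) for i in range(4)])
sp=tri((170,182),(184,277));print('spindle foot',sp)
for nm,sd,r in [('small',(380,249),22),('mid',(432,258),30),('big',(412,360),30)]:
    M=mask(T,(105,120,60),(130,255,255));n,l,st,c=cv2.connectedComponentsWithStats(M)
    k=min(range(1,n),key=lambda i:np.hypot(*(c[i]-sd)));cs,_=cv2.findContours((l==k).astype(np.uint8),0,2)
    x=cv2.minAreaRect(cs[0]);bp=cv2.boxPoints(x);w=onz(mt,bp,.05);print(nm,x,'ctr',onz(mt,[x[0]],.05)[0].round(4),'edges',(w[1]-w[0])[:2].round(4),(w[2]-w[1])[:2].round(4))
M=mask(T,(0,160,110),(8,255,255))|mask(T,(174,160,110),(180,255,255));M[:, :255]=0;M[:,300:]=0;M[:210]=0;M[260:]=0
cs,_=cv2.findContours(M,0,2);x=cv2.minAreaRect(max(cs,key=cv2.contourArea));print('knob',x,onz(mt,[x[0]],.08))
a=cv2.resize(T[205:265,240:320],None,fx=5,fy=5,interpolation=3);b=cv2.resize(T[215:275,350:430],None,fx=5,fy=5,interpolation=3)
c=cv2.resize(S[245:305,260:340],None,fx=5,fy=5,interpolation=3);d=cv2.resize(S[200:260,320:400],None,fx=5,fy=5,interpolation=3)
cv2.imwrite('pics/crop.png',np.vstack([np.hstack([a,b]),np.hstack([c,d])]))
E
python3 m.py
```

```text
(array([[189, 122],
       [269, 185],
       [204, 270],
       [120, 209]], dtype=int32), array([  120,   122,   150,   149, 11905], dtype=int32))
(array([[297, 279],
       [295, 314],
       [171, 323],
       [146, 242],
       [253, 241]], dtype=int32), array([ 146,  241,  152,   83, 9134], dtype=int32))
[0.7857 0.2385 0.1794] 0.0021
[0.5836 0.3957 0.1803] 0.0092
[0.4474 0.2021 0.1014] 0.0218
[0.6402 0.0522 0.1118] 0.0033
lens [np.float64(0.2458), np.float64(0.2561), np.float64(0.2495), np.float64(0.2445)]
spindle foot (array([0.64637949, 0.28633995, 0.17154123]), np.float64(0.005119671027743487))
small ((380.2500305175781, 246.75001525878906), (21.81971549987793, 10.75174331665039), 71.56504821777344) ctr [ 0.5205 -0.2096  0.05  ] edges [ 0.0091 -0.0251] [-0.051  -0.0176]
mid ((434.4662170410156, 255.95269775390625), (15.57718276977539, 31.968101501464844), 54.462318420410156) ctr [ 0.5009 -0.3436  0.05  ] edges [ 0.0477 -0.0642] [-0.031  -0.0224]
big ((412.3999328613281, 360.8000183105469), (16.259660720825195, 33.13289260864258), 4.398705005645752) ctr [ 0.2456 -0.2909  0.05  ] edges [ 0.0787 -0.0054] [-0.0021 -0.0393]
knob ((276.0, 234.5), (16.26345443725586, 16.26345443725586), 45.0) [[0.54078259 0.04596463 0.08      ]]
```

View pics/crop.png

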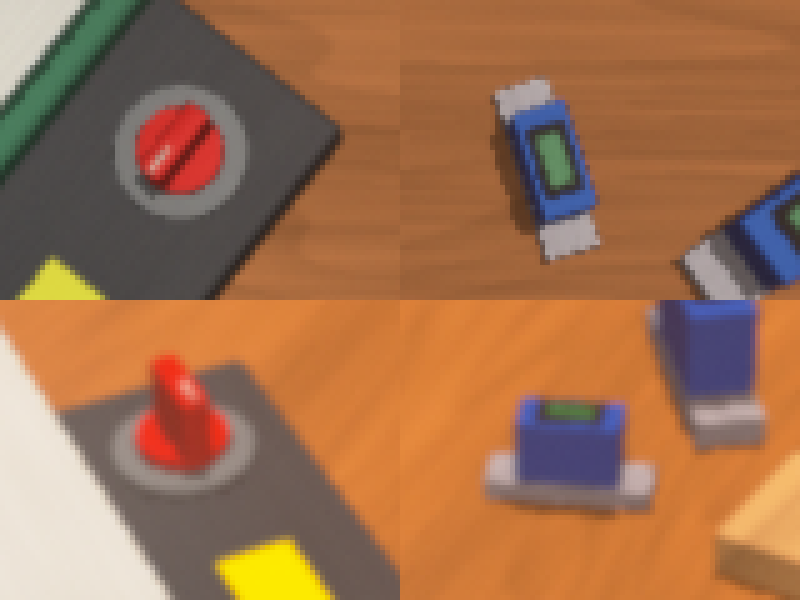

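Top-left crop: the knob bar runs about 45° up-right and its red disc is centred near (276,235). The gauge crops show the small gauge on its foot. Next I'll zoom in on the table corners to get accurate tilt.

```bash
python3 - <<'E'
from h import *
T,S=cv2.imread('pics/top0.png'),cv2.imread('pics/side0.png')
def tile(I,c):
    x,y=c;t=cv2.resize(I[y-12:y+13,x-12:x+13],(200,200),interpolation=0)
    for i in range(0,25,5): cv2.putText(t,str(x-12+i),(i*8,8),0,.25,(255,0,255),1);cv2.putText(t,str(y-12+i),(0,i*8+8),0,.25,(255,255,0),1)
    return t
a=np.hstack([tile(T,c) for c in [(193,122),(120,208),(210,275),(274,192)]])
b=np.hstack([tile(S,c) for c in [(148,243),(168,318),(292,309),(258,242)]])
cv2.imwrite('pics/corn.png',np.vstack([a,b]))
E
```

```text
(no output)
```

View pics/corn.png

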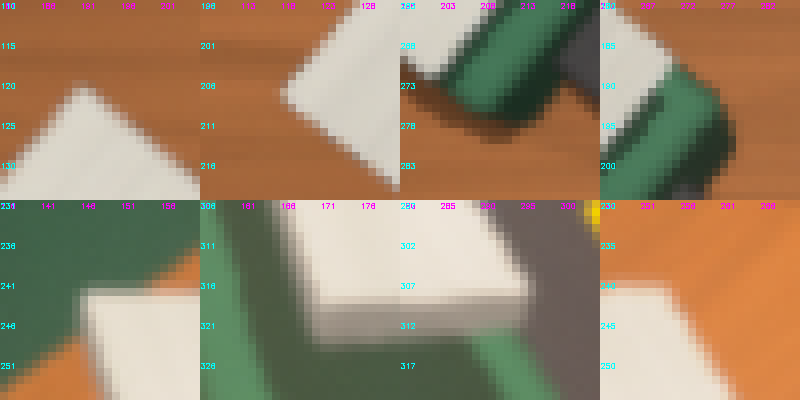

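```bash
cat > fit.py <<'E'
from h import *
from scipy.optimize import least_squares
mt,ms=camera_model('top'),camera_model('side')
A=np.array([(190.8,120.5),(117.8,207),(201.3,272.5),(271.5,188)]);B=np.array([(145.5,241.8),(170.2,318.5),(295.2,308.1),(254,240.8)])
L=np.array([(.16,-.13,0),(.16,.13,0),(-.08,.13,0),(-.08,-.13,0)])
def fr(p): return R.from_euler('ZY',[p[3],-p[4]]).as_matrix()
def w(p): return L@fr(p).T+p[:3]
f=lambda p:np.r_[(proj(mt,w(p))-A).ravel(),(proj(ms,w(p))-B).ravel()]
for i in range(4):
    e1,d1=ray(mt,A[i]);e2,d2=ray(ms,B[i]);s=np.linalg.lstsq(np.c_[d1[0],-d2[0]],e2-e1,rcond=None)[0];p,q=e1+s[0]*d1[0],e2+s[1]*d2[0];print(((p+q)/2).round(4),np.linalg.norm(p-q).round(4))
r=least_squares(f,[.6,.2,.13,.9,.3]);print(r.x.round(4),r.fun.round(1))
p=r.x;X=np.array([np.cos(p[3]),np.sin(p[3])]);Y=np.array([-X[1],X[0]])
k=onz(mt,[(276,234.9)],.059)[0];print('knob',k,'sander est',k[:2]+.19*X+.05*Y,'face rel',[(p[:2]-k[:2])@X,(p[:2]-k[:2])@Y])
E
python3 fit.py; python3 - <<'E'
import sys;sys.path.insert(0,'.')
from h import *
m=camera_model('wrist');s=manip.sense();Q=Rm(s['tool_rot']);print(Q.round(3));print('cam in tool',Q.T@(m['eye']-s['ee_pos']),(Q.T@Rm(m['orientation'])).round(3));print(m['K'])
E
```

```text
[0.7875 0.2425 0.1844] 0.0022
[0.582  0.3975 0.1823] 0.001
[0.443  0.2148 0.117 ] 0.0019
[0.6481 0.0577 0.1163] 0.0017
[0.5922 0.1974 0.1387 0.9218 0.2815] [ 0.4 -0.7 -0.7 -0.1 -0.1 -0.  -0.1 -0.8  0.6  0.2  0.   0.1  0.8  0.4
 -0.1 -0.2]
knob [0.5425111  0.04784208 0.059     ] sander est [0.61751794 0.22942945] face rel [np.float64(0.1492172591672967), np.float64(0.05083136570113967)]
[[-0.     0.257 -0.966]
 [ 0.001 -0.966 -0.257]
 [-1.    -0.001  0.   ]]
cam in tool [-0.12581778 -0.00059717 -0.07711764] [[ 0.001 -0.308  0.951]
 [ 1.    -0.    -0.001]
 [ 0.     0.951  0.308]]
[[397.66478276   0.         318.93800642]
 [  0.         397.66478276 239.80069323]
 [  0.           0.           1.        ]]
```

Table fit: residuals are under 1 px, face is at (0.592, 0.197, 0.139), uphill yaw is 0.922 and tilt is 0.282. The knob-to-face y offset of 51 mm agrees with the 50 mm given. Next is the move over the knob.

```bash
python3 -m handwheel '{"hand":[1,1,1,1,1,1,1,1],"slide":[[0,-0.041,-0.041],[0,-0.041,-0.041],[0,-0.041,-0.041],[0,-0.041,-0.041],[0,-0.041,-0.041],[0,-0.041,-0.041],[0,-0.041,-0.041],[0,-0.041,-0.041]],"dr":[[0,0,0],[0,0,0],[0,0,0],[0,0,0],[0,0,0],[0,0,0],[0,0,0],[0,0,0]]}'
python3 -m handwheel '{"hand":[1,1,1,1,1,1,1,1],"slide":[[0,-0.041,-0.041],[0,-0.041,-0.041],[0,-0.041,-0.041],[0,-0.041,-0.041],[0,-0.039,-0.044],[0,0,0],[0,0,0],[0,0,0]],"dr":[[0,0,0],[0,0,0],[0,0,0],[0,0,0],[0,0,0],[10,0,0],[10,0,0],[10,0,0]]}'
python3 -c "
from h import *
s=manip.sense();print(s['joint_positions'].round(3),s['ee_pos'].round(4),Rm(s['tool_rot']).round(3))"
```

```text
clock: 1.1
ee_pos: [0.3938, -0.2011, 0.2483]
tool_rot: [1.548, 1.571, -1.334]
force: [0.1, -0.5, 0.6]
finger_gap: 0.0855
clock: 2.1
ee_pos: [0.5419, 0.0469, 0.2478]
tool_rot: [0.439, 1.57, -2.972]
force: [0.3, -0.7, -0.1]
finger_gap: 0.0847
[ 0.041  0.326 -0.294  1.752  0.105  1.08  -2.128] [0.5419 0.0469 0.2478] [[-0.001 -0.266 -0.964]
 [-0.    -0.964  0.266]
 [-1.     0.     0.001]]
```

```bash
python3 - <<'E'
from h import *
m=camera_model('wrist');I=camera('wrist');cv2.imwrite('pics/w1.png',I)
h=cv2.cvtColor(I,cv2.COLOR_BGR2HSV);print(proj(m,[[.5425,.0478,.059],[.5425,.0478,.089]]))
E
```

```text
[[317.25726346 210.13823633]
 [317.12354576 219.78145121]]
```

View pics/w1.png

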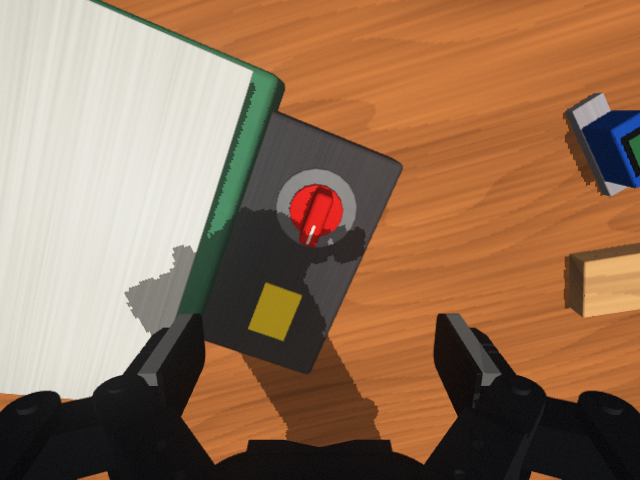

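Wrist view: the knob disc is centred near (316,209), against a predicted (317,210). The bar runs from about (310,242) to (325,190). The sloping table is to its left and clear of it.

```bash
python3 - <<'E'
from h import *
I=cv2.imread('pics/w1.png');m=camera_model('wrist')
w=onz(m,[(310,242),(325,190)],.089);print(w,np.degrees(np.arctan2(*(w[1]-w[0])[[1,0]])))
# bright red = top of bar
c=I[150:260,270:370];r=c[:,:,2].astype(int);print(np.percentile(r[(c[:,:,1]<80)&(r>120)],[5,25,50,75,95]))
for t in (205,215,225,235):
    M=((r>t)&(c[:,:,1]<60)).astype(np.uint8);cs,_=cv2.findContours(M,0,2)
    if cs:
        k=max(cs,key=cv2.contourArea);print(t,cv2.contourArea(k),cv2.minAreaRect(k))
h=cv2.cvtColor(I,cv2.COLOR_BGR2GRAY)[170:260,280:350];e=cv2.Canny(cv2.GaussianBlur(I[170:260,280:350,2],(3,3),0),30,80)
l=cv2.HoughLinesP(e,1,np.pi/360,14,minLineLength=18,maxLineGap=3)
for a in l[:,0]:
    q=onz(m,[(a[0]+280,a[1]+170),(a[2]+280,a[3]+170)],.085);print(a+[280,170,280,170],np.degrees(np.arctan2(*(q[1]-q[0])[[1,0]])).round(1))
E
```

```text
[[0.52731936 0.05775345 0.089     ]
 [0.56233701 0.03617878 0.089     ]] -31.637573162674578
[127. 185. 229. 231. 233.]
205 477.0 ((47.60344314575195, 65.74137878417969), (14.669931411743164, 41.78145217895508), 21.801406860351562)
215 415.0 ((47.665802001953125, 66.06288146972656), (13.347894668579102, 41.10764694213867), 20.772254943847656)
225 357.0 ((31.100370407104492, 50.71350860595703), (14.559342384338379, 39.26793670654297), 25.016895294189453)
[299 240 318 193] -37.8
[303 214 311 192] -36.0
[324 228 333 202] -34.1
[324 219 332 197] -35.1
```

```bash
python3 -m handwheel '{"hand":[0,0,0,0,0,0,0,0],"slide":[[0,0,0],[0,0,0],[0.04,0,0],[0.04,0,0],[0.04,0,0],[0.025,0,0],[0.021,0,0],[0,0,0]],"dr":[[10.3,0,0],[10.3,0,0],[0,0,0],[0,0,0],[0,0,0],[0,0,0],[0,0,0],[0,0,0]]}'
python3 -m handwheel '{"hand":[-1,-1,-1,-1],"slide":[[0,0,0],[0,0,0],[0,0,0],[0,0,0]],"dr":[[0,0,0],[0,0,0],[0,0,0],[0,0,0]]}'
python3 -c "
from h import *
s=manip.sense();print(s)"
```

```text
clock: 3.15
ee_pos: [0.5409, 0.0466, 0.0808]
tool_rot: [0.746, 1.567, -3.017]
force: [0.1, -0.4, -0.4]
finger_gap: 0.0427
clock: 3.65
ee_pos: [0.5439, 0.0485, 0.0837]
tool_rot: [-2.035, 1.566, 0.485]
force: [3.5, 5.4, -1.6]
finger_gap: 0.0127
{'clock': 3.65, 'joint_positions': array([-0.03812337,  0.51248754, -0.20144016,  1.9319954 ,  0.14976117,
        0.70701995, -2.52066707]), 'joint_vel': array([ 1.09672202e-03, -1.93533952e-03,  3.02017219e-04,  5.18854524e-04,
        4.59343006e-04,  1.15306084e-03,  8.93070409e-05]), 'joint_torque': array([ 2.47280806e+00, -6.41749907e+01, -1.39645091e-01, -2.06113011e+01,
        7.72745591e-01,  1.44895770e+00,  4.12107934e-02]), 'ee_pos': array([0.54386824, 0.04848798, 0.08367357]), 'tool_rot': array([-2.0345685 ,  1.56632641,  0.48520825]), 'force': array([ 3.54078681,  5.44869571, -1.63856463]), 'ft_torque': array([ 0.86790327, -0.56979616, -0.05000244]), 'finger_gap': 0.012657216525885895}
```

```bash
python3 -m handwheel '{"hand":[-1,-1,-1,-1,-1,-1],"slide":[[0,-0.003,0],[0,0,0],[0,0,0],[0,0,0],[0,0,0],[0,0,0]],"dr":[[0,0,0],[-8,0,0],[-8,0,0],[-8,0,0],[-8,0,0],[0,0,0]]}'
python3 -c "
from h import *
s=manip.sense();Q=Rm(s['tool_rot']);print(np.degrees(np.arctan2(Q[1,1],Q[0,1])),s['ft_torque'],s['joint_positions'],s['force'])"
```

```text
clock: 4.4
ee_pos: [0.5442, 0.0488, 0.0836]
tool_rot: [2.634, 1.57, -0.571]
force: [-1.5, -0.3, 7.5]
finger_gap: 0.0128
-93.6032919777238 [-0.38264781  0.62963765  0.06318063] [ 0.06741276  0.53195078 -0.34988182  1.91903174  0.2638309   0.73415341
 -2.06872575] [-1.54829732 -0.26569134  7.51249439]
```

Turning freely, with almost no torque about z. I'll carry on in the same way and watch for the stop.

```bash
cat > st.py <<'E'
from h import *
s=manip.sense();Q=Rm(s['tool_rot']);print('jaw yaw',np.degrees(np.arctan2(Q[1,1],Q[0,1])).round(1),'tq',s['ft_torque'].round(2),'q',s['joint_positions'].round(2),'F',s['force'].round(1),'gap',round(s['finger_gap'],4))
E
python3 -m handwheel '{"hand":[-1,-1,-1,-1],"slide":[[0,0,0],[0,0,0],[0,0,0],[0,0,0]],"dr":[[-8,0,0],[-8,0,0],[-8,0,0],[0,0,0]]}' |head -2; python3 st.py
python3 -m handwheel '{"hand":[-1,-1,-1],"slide":[[0,0,0],[0,0,0],[0,0,0]],"dr":[[-8,0,0],[-8,0,0],[0,0,0]]}' |head -2; python3 st.py
```

```text
clock: 4.9
ee_pos: [0.5443, 0.0489, 0.0836]
jaw yaw -69.6 tq [-0.25  0.58  0.02] q [ 0.15  0.55 -0.46  1.91  0.35  0.76 -1.73] F [-3.2 -0.9  7.2] gap 0.0127
clock: 5.28
ee_pos: [0.5443, 0.049, 0.0836]
jaw yaw -53.6 tq [-0.23  0.52  0.01] q [ 0.2   0.57 -0.53  1.91  0.4   0.77 -1.5 ] F [-3.  -0.3  7.9] gap 0.0126
```

```bash
python3 -m handwheel '{"hand":[-1,-1,-1],"slide":[[0,0,0],[0,0,0],[0,0,0]],"dr":[[-8,0,0],[-8,0,0],[0,0,0]]}' |head -2; python3 st.py
python3 -m handwheel '{"hand":[-1,-1,-1],"slide":[[0,0,0],[0,0,0],[0,0,0]],"dr":[[-8,0,0],[-6,0,0],[0,0,0]]}' |head -2; python3 st.py
```

```text
clock: 5.65
ee_pos: [0.5443, 0.0491, 0.0836]
jaw yaw -37.6 tq [-0.05  0.54  0.04] q [ 0.25  0.58 -0.61  1.9   0.46  0.79 -1.27] F [-3.3  0.2  7.9] gap 0.0129
clock: 6.02
ee_pos: [0.5443, 0.0491, 0.0838]
jaw yaw -24.3 tq [ 0.85  1.04 -5.17] q [ 0.29  0.6  -0.67  1.9   0.5   0.81 -1.07] F [-5.   3.4 12. ] gap 0.0129
```

Torque jumped to -5.2 N m after about 1.77 rad, so the knob is at its stop. I'll release, lift off and check it in the wrist view.

```bash
python3 -m handwheel '{"hand":[0,0,0,0,0,0,0],"slide":[[0,0,0],[0,0,0],[0,0,0],[-0.04,0,0],[-0.06,0,0],[-0.06,0,0],[0,0,0]],"dr":[[0,0,0],[0,0,0],[0,0,0],[0,0,0],[0,0,0],[0,0,0],[0,0,0]]}'; python3 st.py
python3 - <<'E'
from h import *
I=camera('wrist');cv2.imwrite('pics/w2.png',I);m=camera_model('wrist');np.save('w2.npy',np.r_[m['eye'],m['orientation']])
e=cv2.Canny(cv2.GaussianBlur(I[:,:,2],(3,3),0),30,80);u=proj(m,[.544,.0488,.08])[0].astype(int);print(u)
x,y=u-38;l=cv2.HoughLinesP(e[y:y+76,x:x+76],1,np.pi/360,14,minLineLength=20,maxLineGap=3)
for a in l[:,0]:
    q=onz(m,[(a[0]+x,a[1]+y),(a[2]+x,a[3]+y)],.085);print(a+[x,y,x,y],np.degrees(np.arctan2(*(q[1]-q[0])[[1,0]])).round(1))
cv2.imwrite('pics/w2c.png',cv2.resize(I[y-12:y+88,x-12:x+88],(400,400),interpolation=3))
E
```

```text
clock: 6.9
ee_pos: [0.5463, 0.0504, 0.2471]
tool_rot: [2.058, 1.562, 0.074]
force: [0.3, -0.2, -1.3]
finger_gap: 0.0428
jaw yaw -23.7 tq [ 0.01  0.01 -0.04] q [ 0.38  0.42 -0.78  1.72  0.33  1.13 -0.91] F [ 0.3 -0.2 -1.3] gap 0.0428
[319 221]
[302 231 313 190] 51.1
[301 249 313 200] 52.5
[321 241 327 219] 51.8
```

View pics/w2c.png

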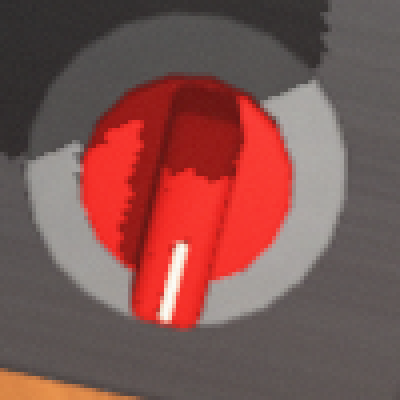

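The bar now lies at 52°, along the sander's x (52.8°), as expected at the stop; the last 14° or so was the pads slipping. On to the gauge.

```bash
python3 -m handwheel '{"hand":[0.5,0.5,0.5,0.5,0.5],"slide":[[0,0.016,0.05],[0,0.016,0.05],[0,0.016,0.05],[0,0.016,0.05],[0,0.016,0.049]],"dr":[[0,0,0],[0,0,0],[0,0,0],[0,0,0],[0,0,0]]}'
python3 -m handwheel '{"hand":[0.5,0.5,0.5,0.5,0.5,0.5],"slide":[[0,0,0],[0,0,0],[0,0,0],[0,0,0],[0,0,0],[0,0,0]],"dr":[[9.4,0,0],[9.4,0,0],[9.4,0,0],[9.4,0,0],[9.4,0,0],[0,0,0]]}'; python3 st.py
python3 - <<'E'
from h import *
s=manip.sense();Q=Rm(s['tool_rot']);print(s['ee_pos'],Q.round(3))
m=camera_model('wrist');I=camera('wrist');cv2.imwrite('pics/w3.png',I)
H=cv2.cvtColor(I,cv2.COLOR_BGR2HSV);M=cv2.inRange(H,(105,120,40),(130,255,255))
cs,_=cv2.findContours(M,0,2)
for c in cs:
    if cv2.contourArea(c)>300:
        r=cv2.minAreaRect(c);b=onz(m,cv2.boxPoints(r),.05);print(np.round(r[0],1),np.round(r[1],1),onz(m,[r[0]],.05)[0].round(4),[(np.linalg.norm(b[i+1]-b[i]).round(4),np.degrees(np.arctan2(*(b[i+1]-b[i])[[1,0]])).round(1)) for i in (0,1)])
E
```

```text
clock: 7.58
ee_pos: [0.5157, -0.2127, 0.2408]
tool_rot: [-1.327, 1.568, 2.971]
force: [1.0, -0.4, 0.1]
finger_gap: 0.064
clock: 8.32
ee_pos: [0.5163, -0.2108, 0.241]
tool_rot: [-0.437, 1.568, 3.042]
force: [0.2, -0.3, 0.5]
finger_gap: 0.0638
jaw yaw -70.6 tq [ 0.02 -0.07  0.02] q [ 0.69  0.39 -0.54  1.71  0.22  1.1  -1.15] F [ 0.2 -0.3  0.5] gap 0.0638
[ 0.51628018 -0.2107559   0.24098084] [[-0.002  0.332 -0.943]
 [ 0.    -0.943 -0.332]
 [-1.    -0.001  0.002]]
[316.1 436.4] [40.2 22.8] [ 0.2966 -0.2836  0.05  ] [(np.float64(0.0275), np.float64(3.4)), (np.float64(0.0405), np.float64(-92.9))]
[459.2 277.3] [ 67.1 106.7] [ 0.4995 -0.3436  0.05  ] [(np.float64(0.0872), np.float64(-54.6)), (np.float64(0.0637), np.float64(-139.3))]
[321.5 202.5] [71. 33.] [ 0.5223 -0.2096  0.05  ] [(np.float64(0.0261), np.float64(-70.7)), (np.float64(0.0589), np.float64(-159.8))]
```

View pics/w3.png

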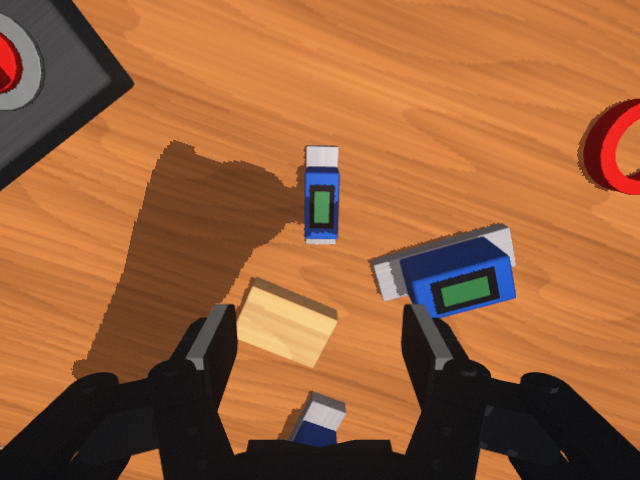

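Wrist view: the smallest gauge is at (321,203) with its display centred near (321,207). Its foot spans rows 146 to 244, and its long axis lines up with the image's vertical.

```bash
python3 - <<'E'
from h import *
m=camera_model('wrist')
print(onz(m,[(321.5,207)],.05));print(onz(m,[(321.5,146),(321.5,244)],.006),onz(m,[(321.5,146),(321.5,244)],.006).mean(0))
s=manip.sense();Q=Rm(s['tool_rot'])
for c in ([.5203,-.2105],):
    print(Q.T@(np.r_[c,.03]-s['ee_pos']))
E
```

```text
[[ 0.51898578 -0.21089922  0.05      ]]
[[ 0.56135405 -0.19603303  0.006     ]
 [ 0.47505615 -0.22675299  0.006     ]] [ 0.5182051  -0.21139301  0.006     ]
[ 0.2111716   0.00123845 -0.00413617]
```

```bash
python3 -m handwheel '{"hand":[0.3,0.3,0.3,0.3,0.3,0.3,-1,-1],"slide":[[0.05,0.001,-0.002],[0.05,0,0],[0.05,0,0],[0.035,0,0],[0.025,0,0],[0,0,0],[0,0,0],[0,0,0]],"dr":[[0,0,0],[0,0,0],[0,0,0],[0,0,0],[0,0,0],[0,0,0],[0,0,0],[0,0,0]]}'
python3 -m handwheel '{"hand":[-1,-1,-1],"slide":[[0,0,0],[0,0,0],[0,0,0]],"dr":[[0,0,0],[0,0,0],[0,0,0]]}'; python3 st.py
```

```text
clock: 9.38
ee_pos: [0.5201, -0.2114, 0.0337]
tool_rot: [2.489, 1.569, -0.316]
force: [1.0, -0.8, -2.3]
finger_gap: 0.0275
clock: 9.75
ee_pos: [0.5201, -0.2114, 0.0336]
tool_rot: [2.39, 1.569, -0.414]
force: [-0.5, 0.6, 7.6]
finger_gap: 0.0272
jaw yaw -70.7 tq [0.17 0.24 0.02] q [ 0.6   0.64 -0.43  1.91  0.41  0.68 -1.32] F [-0.5  0.6  7.6] gap 0.0272
```

```bash
python3 -m handwheel '{"hand":[-1,-1,-1,-1,-1,-1],"slide":[[-0.02,0,0],[-0.05,0,0],[-0.05,0,0],[-0.05,0,0],[-0.05,0,0],[0,0,0]],"dr":[[0,0,0],[0,0,0],[0,0,0],[0,0,0],[0,0,0],[0,0,0]]}'
python3 -m handwheel '{"hand":[-1,-1,-1,-1,-1,-1,-1,-1],"slide":[[0,-0.043,-0.022],[0,-0.043,-0.022],[0,-0.043,-0.022],[0,-0.043,-0.022],[0,-0.043,-0.022],[0,-0.043,-0.022],[0,-0.043,-0.022],[0,-0.043,-0.022]],"dr":[[0,0,0],[0,0,0],[0,0,0],[0,0,0],[0,0,0],[0,0,0],[0,0,0],[0,0,0]]}'
python3 -m handwheel '{"hand":[-1,-1,-1,-1,-1,-1,-1],"slide":[[0,0,0],[0,0,0],[0,0,0],[0,0,0],[0,0,0],[0,0,0],[0,0,0]],"dr":[[-8.4,0,0],[-8.4,0,0],[-8.4,0,0],[-8.4,0,0],[0,8.05,0],[0,8.05,0],[0,0,0]]}'
cat > rel.py <<'E'
from h import *
p=np.array([.5922,.1974,.1387]);F=R.from_euler('ZY',[.9218,-.2815]).as_matrix()
s=manip.sense();Q=Rm(s['tool_rot']);G=np.c_[-F[:,2],-F[:,1]];G=np.c_[G,np.cross(G[:,0],G[:,1])]
print('TCP in face',(F.T@(s['ee_pos']-p)).round(4),'dr needed',np.degrees(R.from_matrix(Q.T@G).as_rotvec()).round(2),'slide to z=.0336',(Q.T@(p+.0336*F[:,2]-s['ee_pos'])).round(4))
print('F in face',(F.T@s['force']).round(1),'tq tool',(Q.T@s['ft_torque']).round(2),'gap',s['finger_gap'],s['clock'])
E
python3 rel.py; python3 st.py
python3 -c "
from h import *
cv2.imwrite('pics/w4.png',camera('wrist'));cv2.imwrite('pics/s4.png',camera('side'))"
```

```text
clock: 10.5
ee_pos: [0.5212, -0.2115, 0.2567]
tool_rot: [2.411, 1.563, -0.394]
force: [-0.3, 0.7, -2.9]
finger_gap: 0.0274
clock: 11.5
ee_pos: [0.5713, 0.1726, 0.251]
tool_rot: [0.288, 1.569, -2.518]
force: [1.6, 0.6, -2.6]
finger_gap: 0.0271
clock: 12.38
ee_pos: [0.5702, 0.1679, 0.2502]
tool_rot: [-3.138, 1.294, 0.922]
force: [0.5, 0.0, -1.8]
finger_gap: 0.0273
TCP in face [-0.0044 -0.0003  0.1174] dr needed [-0.17  0.27  0.01] slide to z=.0336 [ 0.0837 -0.0003 -0.0048]
F in face [-0.2 -0.4 -1.8] tq tool [-0.02 -0.46  0.06] gap 0.027261003182155047 12.375
jaw yaw -37.3 tq [-0.4   0.23 -0.  ] q [ 0.38  0.41 -0.88  1.79  0.24  0.84 -1.21] F [ 0.5  0.  -1.8] gap 0.0273
```

View pics/w4.png

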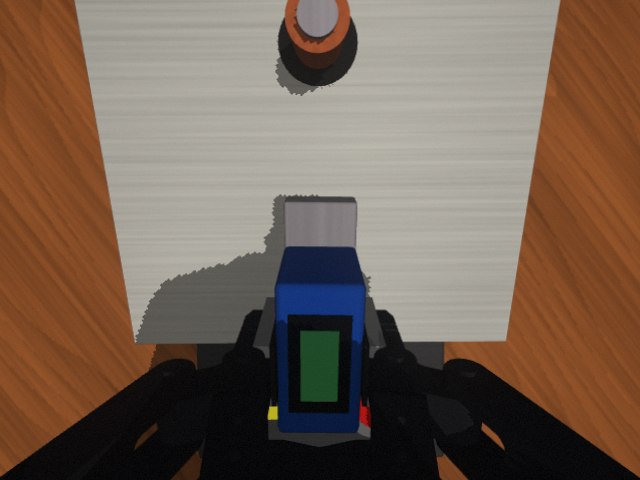

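The gauge is square to the table's edges, with the spindle clear uphill at (318,40). I'll come down square to the face and watch the force.

```bash
python3 -m handwheel '{"hand":[-1,-1,-1,-1,-1],"slide":[[0.03,0,-0.0045],[0.025,0,0],[0.015,0,0],[0.005,0,0],[0,0,0]],"dr":[[0,0.3,0],[0,0,0],[0,0,0],[0,0,0],[0,0,0]]}'; python3 rel.py
python3 -m handwheel '{"hand":[-1,-1,-1],"slide":[[0.003,0,0],[0.002,0,0],[0,0,0]],"dr":[[0,0,0],[0,0,0],[0,0,0]]}'; python3 rel.py
```

```text
clock: 13.1
ee_pos: [0.5872, 0.1924, 0.1818]
tool_rot: [-3.141, 1.285, 0.924]
force: [-0.4, 0.7, -2.6]
finger_gap: 0.027
TCP in face [0.0052 0.001  0.0433] dr needed [ 0.1  -0.26  0.03] slide to z=.0336 [0.0097 0.001  0.0053]
F in face [-0.4  0.8 -2.6] tq tool [-0.03 -0.44 -0.01] gap 0.02695146426952734 13.1
clock: 13.48
ee_pos: [0.588, 0.1927, 0.1769]
tool_rot: [3.141, 1.285, 0.922]
force: [-1.1, -1.3, -0.6]
finger_gap: 0.0272
TCP in face [0.0046 0.0005 0.0384] dr needed [ 0.05 -0.27 -0.  ] slide to z=.0336 [0.0048 0.0005 0.0046]
F in face [-1.8  0.1 -0.1] tq tool [-0.01 -0.47 -0.03] gap 0.027246419929904026 13.475
```

```bash
python3 -m handwheel '{"hand":[-1,-1],"slide":[[0.002,0,0],[0,0,0]],"dr":[[0,-0.3,0],[0,0,0]]}'|tail -2; python3 rel.py
python3 -m handwheel '{"hand":[-1,-1],"slide":[[0.0015,0,0],[0,0,0]],"dr":[[0,0,0],[0,0,0]]}'|tail -2; python3 rel.py
python3 -m handwheel '{"hand":[-1,-1],"slide":[[0.001,0,0],[0,0,0]],"dr":[[0,0,0],[0,0,0]]}'|tail -2; python3 rel.py
```

```text
force: [-0.0, 0.2, -1.3]
finger_gap: 0.0276
TCP in face [0.0047 0.0007 0.0362] dr needed [0.07 0.04 0.02] slide to z=.0336 [0.0026 0.0007 0.0047]
F in face [-0.2  0.2 -1.3] tq tool [-0.   -0.45 -0.01] gap 0.027564602002051405 13.725
force: [0.5, -0.1, -1.7]
finger_gap: 0.0276
TCP in face [0.0046 0.0008 0.0346] dr needed [0.06 0.04 0.02] slide to z=.0336 [0.001  0.0008 0.0046]
F in face [-0.3 -0.5 -1.7] tq tool [ 0.03 -0.38  0.  ] gap 0.02756475371926917 13.975
force: [0.6, -0.0, -1.6]
finger_gap: 0.0275
TCP in face [0.0047 0.0007 0.0337] dr needed [0.06 0.03 0.02] slide to z=.0336 [0.0001 0.0007 0.0047]
F in face [-0.1 -0.5 -1.6] tq tool [-0.01 -0.39  0.01] gap 0.02753666124118566 14.225
```

```bash
python3 -m handwheel '{"hand":[-1,-1],"slide":[[0.001,0,0],[0,0,0]],"dr":[[0,0,0],[0,0,0]]}'|tail -2; python3 rel.py
python3 -m handwheel '{"hand":[-1,-1],"slide":[[0.001,0,0],[0,0,0]],"dr":[[0,0,0],[0,0,0]]}'|tail -2; python3 rel.py
```

```text
force: [-4.6, -3.2, 7.6]
finger_gap: 0.0274
TCP in face [0.0048 0.0007 0.0334] dr needed [ 0.06  0.04 -0.02] slide to z=.0336 [-0.0002  0.0007  0.0048]
F in face [-3.   1.7  8.8] tq tool [ 0.01 -1.   -0.48] gap 0.027385643581562095 14.475
force: [-10.9, -8.3, 19.2]
finger_gap: 0.0272
TCP in face [0.0047 0.0007 0.0333] dr needed [ 0.07  0.07 -0.06] slide to z=.0336 [-0.0003  0.0007  0.0047]
F in face [-7.4  3.6 22.1] tq tool [ 0.09 -1.77 -1.03] gap 0.02724232125018197 14.725
```

Contact is at about z = 33.4 mm, close to the expected 33.6. Normal force is 22 N with some sideways force, so I'll ease off and relieve that, then probe the pitch to check it sits flush.

```bash
python3 -m handwheel '{"hand":[-1,-1],"slide":[[-0.0008,0,0.0005],[0,0,0]],"dr":[[0,0,0],[0,0,0]]}'|tail -2; python3 rel.py
python3 -m handwheel '{"hand":[-1,-1],"slide":[[0,0,0],[0,0,0]],"dr":[[0,0.4,0],[0,0,0]]}'|tail -2; python3 rel.py
python3 -m handwheel '{"hand":[-1,-1],"slide":[[0,0,0],[0,0,0]],"dr":[[0,-0.8,0],[0,0,0]]}'|tail -2; python3 rel.py
```

```text
force: [-5.4, -3.9, 10.1]
finger_gap: 0.0274
TCP in face [0.0047 0.0007 0.0334] dr needed [ 0.07 -0.01 -0.03] slide to z=.0336 [-0.0002  0.0007  0.0047]
F in face [-3.3  1.9 11.4] tq tool [ 0.03 -0.95 -0.57] gap 0.027414539649125675 14.975
force: [-4.6, -2.6, 10.2]
finger_gap: 0.0271
TCP in face [0.0047 0.0007 0.0334] dr needed [ 0.07 -0.41 -0.03] slide to z=.0336 [-0.0002  0.0007  0.0047]
F in face [-1.8  2.1 11.2] tq tool [ 0.04 -1.2  -0.51] gap 0.02713595676740576 15.225
force: [-6.6, -4.2, 11.2]
finger_gap: 0.0272
TCP in face [0.0047 0.0006 0.0334] dr needed [ 0.08  0.41 -0.03] slide to z=.0336 [-0.0002  0.0006  0.0047]
F in face [-3.9  2.7 12.8] tq tool [-0.02 -0.74 -0.59] gap 0.027220809056500705 15.475
```

```bash
python3 -m handwheel '{"hand":[-1,-1],"slide":[[0,0,0],[0,0,0]],"dr":[[0,0.5,0.6],[0,0,0]]}'|tail -2; python3 rel.py
python3 -m handwheel '{"hand":[-1,-1],"slide":[[0,0,0],[0,0,0]],"dr":[[0,0,-1.2],[0,0,0]]}'|tail -2; python3 rel.py
python3 -m handwheel '{"hand":[-1,-1],"slide":[[0,0,0],[0,0,0]],"dr":[[0,0,0.6],[0,0,0]]}'|tail -2; python3 rel.py
```

```text
force: [-6.8, -2.6, 10.5]
finger_gap: 0.0271
TCP in face [0.0048 0.0009 0.0335] dr needed [ 0.1  -0.11 -0.64] slide to z=.0336 [-0.0001  0.0009  0.0048]
F in face [-3.   3.8 11.8] tq tool [-0.06 -1.09 -0.81] gap 0.027133879738151345 15.725
force: [-5.5, -4.1, 10.4]
finger_gap: 0.0267
TCP in face [0.005  0.0005 0.0335] dr needed [ 0.07 -0.13  0.59] slide to z=.0336 [-0.0001  0.0005  0.005 ]
F in face [-3.4  1.9 11.8] tq tool [-0.05 -1.   -0.32] gap 0.02673253915411684 15.975
force: [-4.5, -2.6, 9.7]
finger_gap: 0.0268
TCP in face [0.0049 0.0008 0.0334] dr needed [ 0.1  -0.12 -0.04] slide to z=.0336 [-0.0002  0.0008  0.0049]
F in face [-1.9  2.  10.6] tq tool [-0.08 -0.91 -0.64] gap 0.026834233454002664 16.225
```

Normal force is lowest at the present pose for both pitch and roll, so the foot is flush. Last I'll check by eye, including the tilt and the other objects.

```bash
python3 - <<'E'
from h import *
W,S,T=camera('wrist'),camera('side'),camera('top');S0,T0=cv2.imread('pics/side0.png'),cv2.imread('pics/top0.png')
def shift(A,B,u,r=9):
    x,y=u;t=A[y-r:y+r+1,x-r:x+r+1];q=cv2.matchTemplate(B[y-r-5:y+r+6,x-r-5:x+r+6],t,cv2.TM_CCOEFF_NORMED);_,v,_,l=cv2.minMaxLoc(q);return (l[0]-5,l[1]-5),round(v,3)
print('side corners',[shift(S0,S,u) for u in [(146,242),(170,318),(295,308),(254,241)]]);print('top corners',[shift(T0,T,u) for u in [(191,121),(118,207),(201,272),(271,188)]])
print('glue,tape,offcut,mid,big',[shift(T0,T,u,16) for u in [(374,150),(475,199),(382,301),(432,258),(411,360)]])
cv2.imwrite('pics/fin.png',np.hstack([cv2.resize(W,(400,300)),cv2.resize(S[180:360,110:350],(400,300))]))
E
python3 rel.py
```

```text
side corners [((0, 0), 0.999), ((0, 0), 0.999), ((1, 2), 0.91), ((5, 5), 0.252)]
top corners [((0, 0), 0.999), ((0, 0), 0.999), ((0, 0), 0.863), ((0, 0), 0.999)]
glue,tape,offcut,mid,big [((0, 0), 0.999), ((0, 0), 0.998), ((0, 0), 0.996), ((0, 0), 1.0), ((0, 0), 0.993)]
TCP in face [0.0049 0.0008 0.0334] dr needed [ 0.1  -0.11 -0.02] slide to z=.0336 [-0.0002  0.0008  0.0049]
F in face [-2.8  2.8 11.6] tq tool [-0.06 -0.92 -0.57] gap 0.027442933811211108 16.375
```

View pics/fin.png

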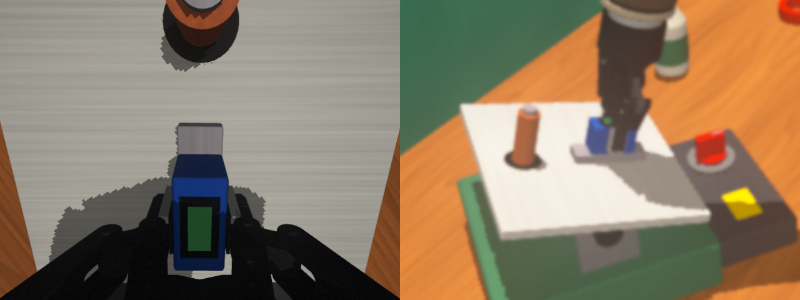

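The foot sits flat on the clear part with its long side up the slope. The spindle is clear and the knob bar points along the sander's x. Three of four top-view corners match exactly. The poor side-view matches are where the arm hides one corner and its shadow crosses the other.

```bash
python3 -c "
from plant import manip
print(manip.close_job())"
```

```text
the job is handed in; nothing more can be done
None
```

I turned the sander's red knob anticlockwise to its stop, then gripped the smallest gauge and pressed its foot onto the sloping table, holding it there at hand-in. The clock read about 16.4 s at my last check.

- **Knob:** torque rose to about 5 N m at the stop. The pads then slipped about 14° on the bar. The wrist picture afterwards showed the bar at 52°, matching the sander's own direction (52.8°).
- **Gauge position:** its centre is about 5 mm uphill and 1 mm sideways of the face point, with its long side within about 0.1° of straight up the slope. It is pressed on with about 11 N. Small test turns in pitch and roll showed it sitting flush.
- **Table tilt:** both uphill corners were unmoved in both views, and the two downhill corners were unmoved in the top view, one at a weaker match (0.86). In the side view the two downhill corners could not be checked properly: one appeared 1–2 px off under the gripper's shadow, and the arm hides the other.
- **Other things:** the glue, tape, offcut and the two larger gauges showed no movement.
- **Left as is:** a small sideways force of about 3 N remained at the gauge. I judged it harmless and did not remove it.

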